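# Find the free lid of the fittings chest and push it open

## Task

On the saddler's bench is a fittings chest with four identical red flip lids, three of them blocked from beneath and one free. With closed fingertips press gently on the brass plates at the far ends of the lids, one after another, to find the lid that rocks; then push its raised long end over until that lid stands fully open, nearly upright, and come away. Do not force the blocked lids, lift nothing, and leave the loose things on and around the chest where they are.

Things in the scene. Friction and masses are not known exactly. Their poses are not given: they have to be found in the camera images.
- chest: low dark wooden fittings chest, fixed to the bench, 160 (x) x 436 (y) x 75 mm tall; origin under its centre, x axis square to the row of lids and pointing away from the robot, y along the row to the left. Four identical red lids lie flush in its top in a row, lid1 leftmost (+y) to lid4, 82 mm apart; a cork-topped end deck 50 mm wide at either end
- lid1_press (a point): centre of the brass press plate (24 x 46 mm) on the far end of red lid1, on the lid's top face; moves with the lid; axes parallel to the chest's while shut. Each lid is 130 (x) x 70 (y) x 8 mm, its top 75 mm above the table when shut
- lid2_press (a point): centre of the brass press plate (24 x 46 mm) on the far end of red lid2, on the lid's top face; moves with the lid; axes parallel to the chest's while shut. Each lid turns on a cross pivot along y, seen as a thin dark line, 30 mm nearer the robot than this point and 4 mm under the top face
- lid3_press (a point): centre of the brass press plate (24 x 46 mm) on the far end of red lid3, on the lid's top face; moves with the lid; axes parallel to the chest's while shut. The short end with the plate reaches 42 mm beyond the pivot and sinks into the chest when pressed; the long end reaches 88 mm from the pivot towards the robot and rises
- lid4_press (a point): centre of the brass press plate (24 x 46 mm) on the far end of red lid4, on the lid's top face; moves with the lid; axes parallel to the chest's while shut. All lids are smooth and slippery (friction about 0.3)
- lid1 (a joint): turn of lid1, rad: 0 shut and flush, growing as the plate end sinks and the long end rises, 1.5 at its stop (long end nearly upright). Three lids are blocked from beneath, out of sight, and give at most 2 mm (0.06 rad) at the plate; one is free. Which one changes from start to start
- lid2 (a joint): turn of lid2, rad: 0 shut and flush, growing as the plate end sinks and the long end rises, 1.5 at its stop (long end nearly upright). The free lid needs 2 to 6 N on its plate to turn, and pivot friction holds it wherever it is left
- lid3 (a joint): turn of lid3, rad: 0 shut and flush, growing as the plate end sinks and the long end rises, 1.5 at its stop (long end nearly upright). Pressing the free lid's plate straight down 20 mm brings it to 0.6 to 0.9 rad; from there its raised long end is pushed over, away from the robot
- lid4 (a joint): turn of lid4, rad: 0 shut and flush, growing as the plate end sinks and the long end rises, 1.5 at its stop (long end nearly upright). As the free lid swings over, the edge of its long end rises to 88 mm above the pivot
- spool_mid (a point): loose blue thread spool, 28 mm diameter, 32 mm tall, standing on the chest's end deck beside lid1; point half-way up. Leave alone
- ring: loose brass ring, 34 mm diameter, 6 mm thick, lying on the chest's other end deck beside lid4; origin under its centre. Leave alone
- awl: loose awl with a wooden handle, 150 mm long, lying on the table in front of the chest along its front wall. Leave alone
- stone: loose grey stone block, 160 x 70 x 45 mm, on the table to the robot's left; origin under its centre. Leave alone
- oil: loose amber glass jar, 60 mm diameter, 110 mm tall, on the table to the robot's right; origin under its centre. Leave alone

How it is judged:
On the way:
1. the free lid has been rocked by pressing (turned past 0.2 rad) (((value of joint lid1 above 0.2 rad and value of joint each of lid2, lid3, lid4 below 0.12 rad) or (value of joint lid2 above 0.2 rad and value of joint each of lid1, lid3, lid4 below 0.12 rad) or (value of joint lid3 above 0.2 rad and value of joint each of lid1, lid2, lid4 below 0.12 rad) or (value of joint lid4 above 0.2 rad and value of joint each of lid1, lid2, lid3 below 0.12 rad))), for 0.05 s.
At the end, for the whole second after the job is handed in: one lid stands open, its joint above 1.25 rad (72 degrees) of 1.5, and the other three are shut (below 0.12 rad) (((value of joint lid1 above 1.25 rad and value of joint each of lid2, lid3, lid4 below 0.12 rad) or (value of joint lid2 above 1.25 rad and value of joint each of lid1, lid3, lid4 below 0.12 rad) or (value of joint lid3 above 1.25 rad and value of joint each of lid1, lid2, lid4 below 0.12 rad) or (value of joint lid4 above 1.25 rad and value of joint each of lid1, lid2, lid3 below 0.12 rad))); the robot touches nothing.
It fails at once if the robot presses the chest or a lid with more than 60 N (contact force between any of the arm, the fingers and chest above 60 N).
It fails at once if a loose thing on or around the chest is lifted, carried or pushed more than 25 mm (distance of any of spool_mid, ring, awl, stone, oil from where it was at the start of the episode above 0.025 m).
It also fails if it takes over 45 s, if anything falls off the work surface, if the arm or the gripper's body presses on something with over 40 N, if the wrist force passes 120 N, or if a joint passes its speed limit or range.

## Robot

A 7-joint arm with a two-finger parallel gripper is mounted at the origin on the work surface. World frame = base frame: x ahead of the robot, y to its left, z up, the work surface at z = 0. Lengths are in m, angles in rad, forces in N, time in s.
With the tool pointing down it reaches from about 0.425 to 0.875 m from the base axis. Payload 4.7 kg.
Tool frame: the origin (TCP) lies on the centre line of the jaws, within the pads' length; the fingertips stand ahead of it and the grasp point (between the pads) lies 2 mm behind it (nose_length is the z of the fingertips in the tool frame, in m); z points along the fingers, y is the line along which they close (so a half turn about z gives the same grasp; the last joint's range is limited). The gripper opens to 87 mm and grips with 3 to 60 N. Pads are 19 mm wide; open, the fingers measure 117 mm over their backs; the gripper's body (75 mm by 190 mm) begins 51 mm behind the grasp point.
Start: joints at [-1.235, 0.321, -0.07, 1.45, 0.023, 1.371, -0.057], TCP at [0.206, 0.617, 0.24] pointing down, gripper open.
Joint ranges: [-2.86, 2.86], [-0.3, 2.09], [-1.38, 1.24], [0.06, 2.45], [-1.56, 4.7], [0.09, 2.05], [-2.69, 2.69]. Speed limits (rad/s): [2.57, 2.57, 3.14, 3.14, 3.14, 3.14, 3.14].

## Interface

Orientations are given as a rotation vector (axis times angle).
In Python, from bench import * gives the robot as it stands.
- The arm moves only by the tool send_rows, never from a script. Its arguments are lists of equal length, an entry for each row: "xyz": the shift along the tool's x, y, z in mm, a list of three; "dr": the turn, a rotation vector about the tool's x, y, z in rad, a list of three. A call has exactly 10 rows; each row is the pose to reach, as a shift and turn from the pose commanded when the call began, along the tool's axes at that moment; what a row does not reach only later rows make up. A row lasts 1/12 s, in which the tool goes at most 41.7 mm and 7.16 degrees, less where a joint would pass 70% of its speed; a pose out of reach is approached as far as the arm can. A call with a gripper value outside its range is refused whole. "jaw" is the finger opening in mm, from 0 to 87, set as the call begins (left out, the last holds). The fingers move at their own pace and stop on an object; "grip_force" is the grip in N (left out, the last holds). Time passes only in rows, so rows that repeat a pose let the fingers close, or fill a call up. It gives the time, the measured TCP pose, the force, the opening and the grip force at its end, in the units of the state.
- get_state(): the state, without advancing time (a new reading comes with each control period).
- get_image(name): name is "scene" or "top" or "wrist"; returns the picture (384x512x3 uint8, red, green, blue); there is no depth.
- calibration(name): a dict with "vfov" (degrees; the focal length in pixels is half the picture's height over the tangent of half this angle, whatever the lens; pixels are square), "cx", "cy" (the principal point, pixels), "rvec" (rotation vector, rad) and "tvec" (3), from world to camera coordinates, as OpenCV has them; the wrist camera has in their place "hand_eye" (4x4, takes a point from camera to tool coordinates, whose origin is the TCP and whose axes are the flange's). Camera axes: x right, y down, z forward; pixel columns grow to the right and rows downward; lengths in m; the calibration is good to about 2 mm. A picture is of the moment at which its call begins: read the wrist's pose just before it. calibration takes no time and is no camera call.
- close_job(): hands the job in; it is judged then, once.
The state is a dict: "time": time; "joint_positions": joint angles; "qd": joint speeds; "joint_torque": joint torques, N m; "position": TCP position; "tool_rot": TCP orientation; "ft_force": force on the tool from outside, world axes, zero at the start; "torque": the same for the moment, N m; "grip_width": opening from 0.0 (shut) to 1.0 (fully open); "grip_force": force on a finger pad.
Only numpy, scipy, OpenCV 4.12 (cv2) and the standard library are available. Lean on these libraries where they do the work, as an engineer would, in place of code of your own. Each camera call takes 0.05 s, during which the arm holds its last target. There are 200 camera calls.

## Working session

There is one attempt and no reset: what is moved stays moved. The work goes in short steps, Python scripts to look and compute and a tool call to move; the robot and the scene stay as the last step left them, time stands still between calls to the robot, and variables do not carry over. Pictures are saved under pics/ and viewed, at most 10 in all, crops included, and the job is handed in when it is done.

Besides the shell and the picture viewer there is one more tool, called after "Request:" by a JSON object that holds its "api" and its "payload", one argument or row to a line. send_rows: Moves the arm, as the interface text tells. Its arguments: {"type":"object","properties":{"xyz":{"type":"array"},"dr":{"type":"array"},"jaw":{"type":"number"},"grip_force":{"type":"number"}},"required":["xyz","dr"]}

```bash
mkdir -p pics; ls
python3 - <<'E'
from bench import *
import cv2
s=get_state();print(s)
for n in("scene","top"):
    im=get_image(n);cv2.imwrite(f"pics/{n}0.png",im[:,:,::-1]);print(calibration(n))
print(calibration("wrist"))
try: print(nose_length)
except Exception as e: print(e)
a=cv2.imread("pics/scene0.png");b=cv2.imread("pics/top0.png")
import numpy as np
cv2.imwrite("pics/both.png",cv2.resize(np.vstack([a,b]),None,fx=.78,fy=.78))
E
```

```text
pics
{'time': 0.0, 'joint_positions': array([-1.23488217,  0.32183865, -0.07013273,  1.45166473,  0.02258382,
        1.37078444, -0.05689395]), 'qd': array([-0.00052055, -0.00038107,  0.00019092,  0.00010875,  0.00019046,
       -0.00213521,  0.00038219]), 'joint_torque': array([-4.84288521e-04, -4.91303623e+01, -4.04192191e-01, -3.12518585e+01,
       -6.37948955e-02,  4.42772184e-02,  1.90693208e-04]), 'position': array([0.20543667, 0.61613898, 0.23845684]), 'tool_rot': array([-5.03165245e-01, -3.10079203e+00,  2.97219485e-03]), 'ft_force': array([-0.11203873,  0.26306611,  0.30445901]), 'torque': array([ 0.01838776, -0.00121   ,  0.04193353]), 'grip_force': 0.0, 'grip_width': 1.0013737860349325}
{'vfov': 44.28933221451474, 'cx': 258.8636478840647, 'cy': 197.43287071561033, 'rvec': array([ 0.87148033,  2.63222358, -0.96025469]), 'tvec': array([ 0.43610178, -0.18062013,  1.70457187])}
{'vfov': 54.18887884215198, 'cx': 248.23027640356423, 'cy': 197.85526311761598, 'rvec': array([ 2.16496707, -2.14480926,  0.19323628]), 'tvec': array([-0.01736713,  0.53165845,  1.06080954])}
{'vfov': 70.78847363894735, 'cx': 253.15729118588885, 'cy': 196.1957630460756, 'hand_eye': array([[-1.02258333e-03, -9.57826977e-01, -2.87343759e-01,
         7.88688617e-02],
       [ 9.99999355e-01, -1.12159163e-03,  1.79951862e-04,
        -3.20309409e-04],
       [-4.94645103e-04, -2.87343390e-01,  9.57827506e-01,
        -1.44962900e-01],
       [ 0.00000000e+00,  0.00000000e+00,  0.00000000e+00,
         1.00000000e+00]])}
0.017
```

View pics/top0.png

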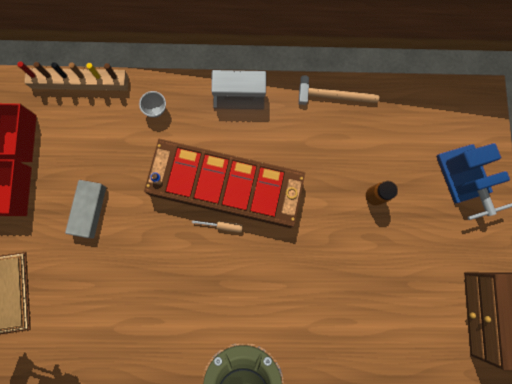

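View pics/scene0.png

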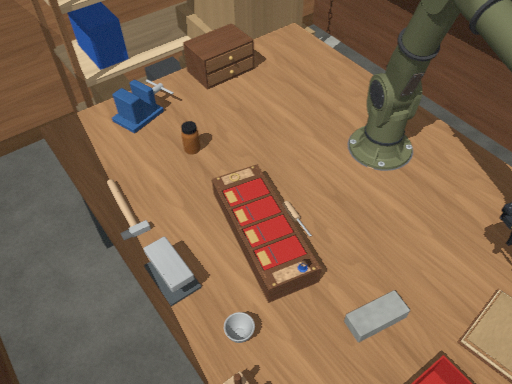

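The top view shows the chest at about x 150–300, y 145–225, with the brass plates at the top of each red lid. The spool is at (156,180), the ring at (292,195) and the awl at (218,227). The scene view shows the same layout, with the chest clear of the arm.

```bash
cat > h.py <<'E'
from bench import *
import cv2, numpy as np
from scipy.spatial.transform import Rotation as R
def ray(n,px,z):
    c=calibration(n); f=192/np.tan(np.radians(c["vfov"]/2))
    M=R.from_rotvec(c["rvec"]).as_matrix(); o=-M.T@c["tvec"]
    d=M.T@np.array([(px[0]-c["cx"])/f,(px[1]-c["cy"])/f,1.])
    return (o+d*(z-o[2])/d[2])[:2]
def to_tool(p):  # world target -> shift in tool axes, mm
    s=get_state(); return R.from_rotvec(s["tool_rot"]).inv().apply(np.array(p)-s["position"])*1000
E
python3 - <<'E'
from h import *
import json
out={}
for n,box in(("top",(140,135,310,235)),("scene",(205,160,330,300))):
    im=cv2.imread(f"pics/{n}0.png"); hsv=cv2.cvtColor(im,cv2.COLOR_BGR2HSV)
    m=np.zeros(im.shape[:2],np.uint8);x0,y0,x1,y1=box;m[y0:y1,x0:x1]=1
    for nm,msk in(("red",((hsv[...,0]<6)|(hsv[...,0]>174))&(hsv[...,1]>190)&(hsv[...,2]>110)),("brass",(abs(hsv[...,0].astype(int)-21)<6)&(hsv[...,1]>120)&(hsv[...,2]>180))):
        k,l,st,ce=cv2.connectedComponentsWithStats(msk.astype(np.uint8)*m)
        for i in range(1,k):
            if st[i,4]>50: print(n,nm,st[i],ce[i].round(1),ray(n,ce[i],.075).round(4))
E
```

```text
top red [166 148  35  49 908] [181.9 175.7] [0.5884 0.1782]
top red [194 155  35  48 913] [209.9 182.1] [0.5708 0.0982]
top red [222 161  34  49 912] [237.8 188.5] [0.5531 0.0183]
top red [250 167  34  50 910] [265.9 195. ] [ 0.5354 -0.0618]
top brass [180 150  16  10 117] [187.4 154.7] [0.6503 0.1645]
top brass [208 156  16  11 119] [215.4 161.1] [0.6325 0.0839]
top brass [235 163  17  10 116] [243.1 167.5] [0.6147 0.004 ]
top brass [263 169  16  11 116] [270.9 174. ] [ 0.5967 -0.0762]
top brass [286 187  12  11  58] [291.9 192.2] [ 0.5443 -0.1363]
```

Run:
```python
from h import *
a=np.arctan2(-.0536,.2407)  # chest yaw
cx=np.array([np.cos(a),np.sin(a),0]);cy=np.array([-np.sin(a),np.cos(a),0])
T=np.c_[-cx,cy,[0,0,-1]]
s=get_state();C=R.from_rotvec(s["tool_rot"])
print("yaw",a,"dr",(C.inv()*R.from_matrix(T)).as_rotvec())
print(to_tool([.6503,.1645,.13]))
```

```text
yaw -0.21910879629642296 dr [-1.71429426e-03  1.18299389e-05 -1.02619293e-01]
[-564.8345213  -287.66168349  109.12906075]
```

Request:
{"api": "send_rows", "payload": {
  "xyz": [
    [-31,-16,0],
    [-62,-32,0],
    [-94,-48,0],
    [-125,-64,0],
    [-157,-80,0],
    [-188,-96,0],
    [-220,-112,0],
    [-251,-128,0],
    [-283,-144,0],
    [-283,-144,0]
  ],
  "dr": [
    [0,0,0],
    [0,0,0],
    [0,0,0],
    [0,0,0],
    [0,0,0],
    [0,0,0],
    [0,0,0],
    [0,0,-0.03],
    [0,0,-0.06],
    [0,0,-0.1026]
  ],
  "jaw": 0,
  "grip_force": 20
}}

```text
time: 0.93
position: [0.4354, 0.3824, 0.2393]
tool_rot: [0.36, 3.117, -0.006]
ft_force: [0.4, -0.6, 0.5]
grip_width: 0.325
grip_force: 0.0
```

Run:
```python
from h import *
s=get_state();print(s["position"],s["grip_width"]);print(to_tool([.6503,.1645,.13]))
```

```text
[0.43541855 0.38240745 0.23933616] 0.32470611110939224
[-258.36505555 -162.87112822  111.05217858]
```

Request:
{"api": "send_rows", "payload": {
  "xyz": [
    [-28,-18,0],
    [-57,-36,0],
    [-86,-54,0],
    [-115,-72,10],
    [-144,-90,25],
    [-172,-108,45],
    [-201,-127,65],
    [-230,-145,85],
    [-258,-163,105],
    [-258,-163,111]
  ],
  "dr": [
    [0,0,0],
    [0,0,0],
    [0,0,0],
    [0,0,0],
    [0,0,0],
    [0,0,0],
    [0,0,0],
    [0,0,0],
    [0,0,0],
    [0,0,0]
  ]
}}

```text
time: 1.77
position: [0.6472, 0.1656, 0.1242]
tool_rot: [-0.359, -3.12, 0.012]
ft_force: [0.0, -2.0, -0.9]
grip_width: 0.004
grip_force: 0.0
```

```bash
cat >> h.py <<'E'
a=-.219; cx=np.array([np.cos(a),np.sin(a),0]);cy=np.array([-np.sin(a),np.cos(a),0])
TR=R.from_matrix(np.c_[-cx,cy,[0,0,-1]])
P1=np.array([.6503,.1645,.075])
def report(t):
    s=get_state();print(s["time"],s["position"].round(4),s["ft_force"].round(2),s["grip_width"])
    print("rot err",(R.from_rotvec(s["tool_rot"]).inv()*TR).as_rotvec().round(4),"shift",to_tool(t).round(1))
E
python3 - <<'E'
from h import *
report([.6503,.1645,.094])
im=get_image("wrist");cv2.imwrite("pics/w1.png",im[:,:,::-1])
E
```

```text
1.7667 [0.6472 0.1656 0.1242] [ 0.05 -1.99 -0.86] 0.004358577438917748
rot err [-0.0081 -0.0005 -0.0099] shift [-3.2 -0.1 30.2]
```

View pics/w1.png

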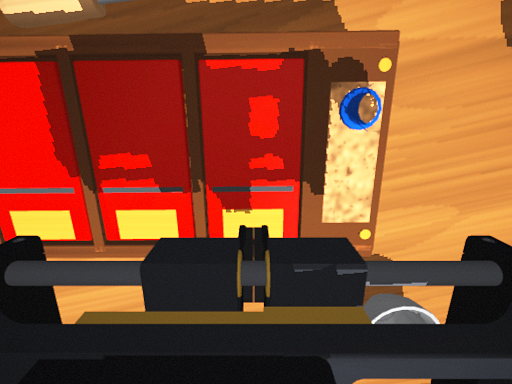

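The wrist view shows the closed fingertips over lid1's plate (plate centre about (253,225)). The pivot line is at row 189 and the spool is clear at (360,107).

Request:
{"api": "send_rows", "payload": {
  "xyz": [
    [-3,0,10],
    [-3,0,20],
    [-3,0,25],
    [-3,0,28],
    [-3,0,29],
    [-3,0,29],
    [-3,0,29],
    [-3,0,29],
    [-3,0,29],
    [-3,0,29]
  ],
  "dr": [
    [-0.008,0,-0.01],
    [-0.008,0,-0.01],
    [-0.008,0,-0.01],
    [-0.008,0,-0.01],
    [-0.008,0,-0.01],
    [-0.008,0,-0.01],
    [-0.008,0,-0.01],
    [-0.008,0,-0.01],
    [-0.008,0,-0.01],
    [-0.008,0,-0.01]
  ]
}}

```text
time: 2.65
position: [0.6481, 0.1748, 0.1]
tool_rot: [0.328, 3.123, 0.013]
ft_force: [0.1, 0.2, -0.1]
grip_width: 0.006
grip_force: 0.0
```

Run:
```python
from h import *
report([.6503,.1645,.092])
```

```text
2.65 [0.6481 0.1748 0.1   ] [ 0.06  0.19 -0.07] 0.006067412742462402
rot err [0.0085 0.0007 0.0098] shift [-4.3 -9.7  7.9]
```

Request:
{"api": "send_rows", "payload": {
  "xyz": [
    [-2,-5,0],
    [-4,-9.7,0],
    [-4.3,-9.7,0],
    [-4.3,-9.7,2],
    [-4.3,-9.7,4],
    [-4.3,-9.7,6],
    [-4.3,-9.7,6],
    [-4.3,-9.7,6],
    [-4.3,-9.7,6],
    [-4.3,-9.7,6]
  ],
  "dr": [
    [0.008,0,0.01],
    [0.008,0,0.01],
    [0.008,0,0.01],
    [0.008,0,0.01],
    [0.008,0,0.01],
    [0.008,0,0.01],
    [0.008,0,0.01],
    [0.008,0,0.01],
    [0.008,0,0.01],
    [0.008,0,0.01]
  ]
}}

```text
time: 3.48
position: [0.6501, 0.1645, 0.0936]
tool_rot: [0.343, 3.123, 0.0]
ft_force: [0.9, -0.1, -0.1]
grip_width: 0.009
grip_force: 0.0
```

Run:
```python
from h import *
report([.6503,.1645,.092])
```

```text
3.4833 [0.6501 0.1645 0.0936] [ 0.87 -0.14 -0.11] 0.009082321627392975
rot err [ 0.0001  0.0001 -0.    ] shift [-0.2  0.1  1.6]
```

Settled. Now a gentle press: 4 mm in steps.

Request:
{"api": "send_rows", "payload": {
  "xyz": [
    [0,0,1],
    [0,0,1.5],
    [0,0,2],
    [0,0,2.5],
    [0,0,3],
    [0,0,3.5],
    [0,0,4],
    [0,0,4],
    [0,0,4],
    [0,0,4]
  ],
  "dr": [
    [0,0,0],
    [0,0,0],
    [0,0,0],
    [0,0,0],
    [0,0,0],
    [0,0,0],
    [0,0,0],
    [0,0,0],
    [0,0,0],
    [0,0,0]
  ]
}}

```text
time: 4.32
position: [0.6504, 0.1644, 0.0914]
tool_rot: [0.344, 3.122, 0.001]
ft_force: [-3.0, -0.8, 10.9]
grip_width: 0.004
grip_force: 5.0
```

Request:
{"api": "send_rows", "payload": {
  "xyz": [
    [0,0,-6],
    [0,-15,-8],
    [0,-35,-8],
    [0,-55,-8],
    [0,-72,-8],
    [0,-82,-5],
    [0,-82,-2],
    [0,-82,0],
    [0,-82,0],
    [0,-82,0]
  ],
  "dr": [
    [0,0,0],
    [0,0,0],
    [0,0,0],
    [0,0,0],
    [0,0,0],
    [0,0,0],
    [0,0,0],
    [0,0,0],
    [0,0,0],
    [0,0,0]
  ]
}}

```text
time: 5.15
position: [0.6335, 0.0829, 0.0913]
tool_rot: [0.344, 3.12, -0.002]
ft_force: [-0.4, -3.5, 10.1]
grip_width: 0.006
grip_force: 4.8
```

Run:
```python
from h import *
report([.6325,.0840,.092])
```

```text
5.15 [0.6335 0.0829 0.0913] [-0.42 -3.51 10.05] 0.0061249828841480666
rot err [-0.001   0.0028 -0.0007] shift [ 1.2  0.9 -0.7]
```

Request:
{"api": "send_rows", "payload": {
  "xyz": [
    [0,0,-6],
    [0,-15,-8],
    [0,-35,-8],
    [0,-55,-8],
    [0,-72,-8],
    [0,-82,-5],
    [0,-82,-2],
    [0,-82,0],
    [0,-82,0],
    [0,-82,0]
  ],
  "dr": [
    [0,0,0],
    [0,0,0],
    [0,0,0],
    [0,0,0],
    [0,0,0],
    [0,0,0],
    [0,0,0],
    [0,0,0],
    [0,0,0],
    [0,0,0]
  ]
}}

```text
time: 5.98
position: [0.6149, 0.0058, 0.0895]
tool_rot: [0.341, 3.123, 0.001]
ft_force: [-0.1, -1.4, 2.1]
grip_width: 0.002
grip_force: 1.2
```

Run:
```python
from h import *
report([.6147,.0040,.092])
```

```text
5.9833 [0.6149 0.0058 0.0895] [-0.14 -1.38  2.14] 0.0021035023680735375
rot err [0.0009 0.0004 0.0016] shift [-0.2 -1.8 -2.5]
```

Request:
{"api": "send_rows", "payload": {
  "xyz": [
    [0,0,1],
    [0,0,2],
    [0,0,3],
    [0,0,4],
    [0,0,5],
    [0,0,5],
    [0,0,5],
    [0,0,5],
    [0,0,5],
    [0,0,5]
  ],
  "dr": [
    [0,0,0],
    [0,0,0],
    [0,0,0],
    [0,0,0],
    [0,0,0],
    [0,0,0],
    [0,0,0],
    [0,0,0],
    [0,0,0],
    [0,0,0]
  ]
}}

```text
time: 6.82
position: [0.6148, 0.0054, 0.0847]
tool_rot: [0.342, 3.122, 0.002]
ft_force: [1.2, 2.5, 3.6]
grip_width: 0.006
grip_force: 2.0
```

Lid3 is free. I'll press on down to about 20 mm.

Request:
{"api": "send_rows", "payload": {
  "xyz": [
    [0,0,2],
    [0,0,4],
    [0,0,6],
    [0,0,8],
    [0,0,10],
    [0,0,11.5],
    [0,0,13],
    [0,0,13],
    [0,0,13],
    [0,0,13]
  ],
  "dr": [
    [0,0,0],
    [0,0,0],
    [0,0,0],
    [0,0,0],
    [0,0,0],
    [0,0,0],
    [0,0,0],
    [0,0,0],
    [0,0,0],
    [0,0,0]
  ]
}}

```text
time: 7.65
position: [0.6142, 0.004, 0.0711]
tool_rot: [-0.344, -3.122, 0.001]
ft_force: [2.2, -1.4, 1.5]
grip_width: 0.005
grip_force: 1.2
```

Run:
```python
from h import *
report([.6147,.0040,.072])
im=get_image("wrist");cv2.imwrite("pics/w2.png",im[:,:,::-1])
```

```text
7.65 [0.6142 0.004  0.0711] [ 2.19 -1.44  1.52] 0.004895385125557662
rot err [-0.0004 -0.0002 -0.0003] shift [-0.5  0.1 -0.9]
```

View pics/w2.png

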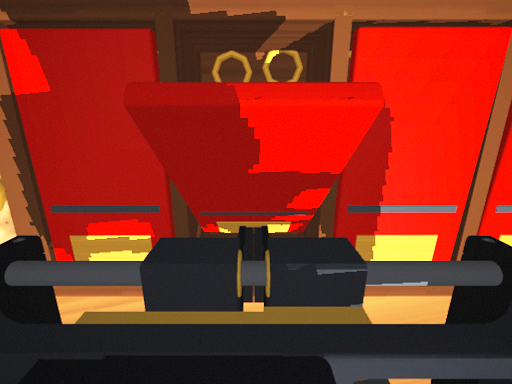

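The wrist view shows lid3 tilted up strongly, its long edge at row about 90 from x 125 to 383, and its neighbours still flush. Now up, back towards the robot, then down in front of the raised edge.

Request:
{"api": "send_rows", "payload": {
  "xyz": [
    [0,0,-25],
    [0,0,-55],
    [0,0,-85],
    [0,0,-115],
    [20,0,-120],
    [50,0,-120],
    [80,0,-120],
    [110,0,-120],
    [130,0,-120],
    [130,0,-120]
  ],
  "dr": [
    [0,0,0],
    [0,0,0],
    [0,0,0],
    [0,0,0],
    [0,0,0],
    [0,0,0],
    [0,0,0],
    [0,0,0],
    [0,0,0],
    [0,0,0]
  ]
}}

```text
time: 8.53
position: [0.4828, 0.0339, 0.1904]
tool_rot: [-0.339, -3.118, -0.001]
ft_force: [-0.1, 0.6, -0.8]
grip_width: 0.008
grip_force: 0.0
```

Request:
{"api": "send_rows", "payload": {
  "xyz": [
    [0,0,0],
    [0,0,10],
    [0,0,25],
    [0,0,40],
    [0,0,52],
    [0,0,60],
    [0,0,64],
    [0,0,64],
    [0,0,64],
    [0,0,64]
  ],
  "dr": [
    [0,0,0],
    [0,0,0],
    [0,0,0],
    [0,0,0],
    [0,0,0],
    [0,0,0],
    [0,0,0],
    [0,0,0],
    [0,0,0],
    [0,0,0]
  ]
}}

```text
time: 9.37
position: [0.4882, 0.0325, 0.1281]
tool_rot: [0.344, 3.122, 0.0]
ft_force: [0.6, 0.1, 0.4]
grip_width: 0.003
grip_force: 0.0
```

Run:
```python
from h import *
p=np.array([.6147,.004,.127])
report(p-cx*.052)
im=get_image("scene");cv2.imwrite("pics/s3.png",cv2.resize(im[130:330,180:380,::-1],None,fx=3,fy=3))
```

```text
9.3667 [0.4882 0.0325 0.1281] [0.58 0.09 0.38] 0.0025507935667406327
rot err [ 0.0004  0.0011 -0.0003] shift [-77.7  -0.3   1.2]
```

View pics/s3.png

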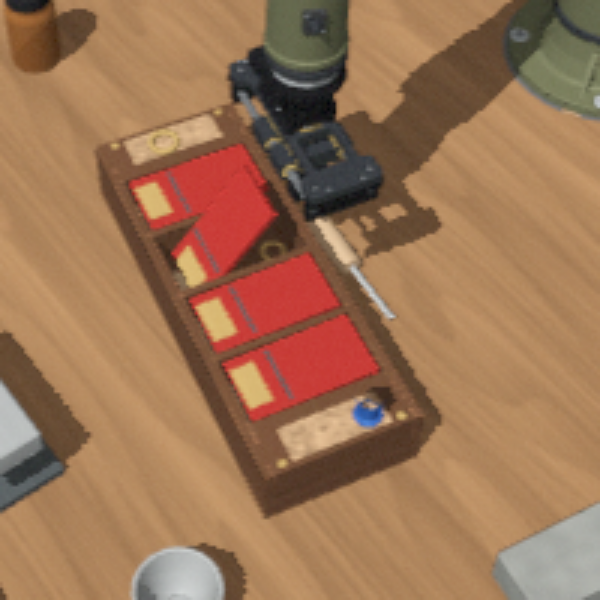

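Lid3 stays tilted (at about (230,230) in the crop), with the fingers in front of its raised edge and everything else in place. Now push away from the robot.

Request:
{"api": "send_rows", "payload": {
  "xyz": [
    [-8,0,0],
    [-15,0,0],
    [-22,0,0],
    [-29,0,0],
    [-36,0,0],
    [-43,0,0],
    [-50,0,0],
    [-57,0,0],
    [-62,0,0],
    [-62,0,0]
  ],
  "dr": [
    [0,0,0],
    [0,0,0],
    [0,0,0],
    [0,0,0],
    [0,0,0],
    [0,0,0],
    [0,0,0],
    [0,0,0],
    [0,0,0],
    [0,0,0]
  ]
}}

```text
time: 10.25
position: [0.5494, 0.0186, 0.1275]
tool_rot: [0.344, 3.121, -0.001]
ft_force: [0.1, -0.6, 0.5]
grip_width: 0.004
grip_force: 0.0
```

Request:
{"api": "send_rows", "payload": {
  "xyz": [
    [-2,0,0],
    [-4,0,0],
    [-6,0,0],
    [-8,0,0],
    [-10,0,0],
    [-12,0,0],
    [-13,0,0],
    [-13,0,0],
    [-13,0,0],
    [-13,0,0]
  ],
  "dr": [
    [0,0,0],
    [0,0,0],
    [0,0,0],
    [0,0,0],
    [0,0,0],
    [0,0,0],
    [0,0,0],
    [0,0,0],
    [0,0,0],
    [0,0,0]
  ]
}}

```text
time: 11.08
position: [0.5609, 0.0162, 0.1275]
tool_rot: [0.344, 3.122, 0.0]
ft_force: [0.2, 0.2, 0.2]
grip_width: 0.007
grip_force: 0.0
```

Run:
```python
from h import *
p=np.array([.6147,.004,.127])
report(p-cx*.052)
im=get_image("scene");cv2.imwrite("pics/s4.png",cv2.resize(im[130:330,180:380,::-1],None,fx=3,fy=3))
```

```text
11.0833 [0.5609 0.0162 0.1275] [0.17 0.17 0.16] 0.006910786370336738
rot err [ 0.0001  0.0004 -0.0003] shift [-3.2 -0.2  0.5]
```

View pics/s4.png

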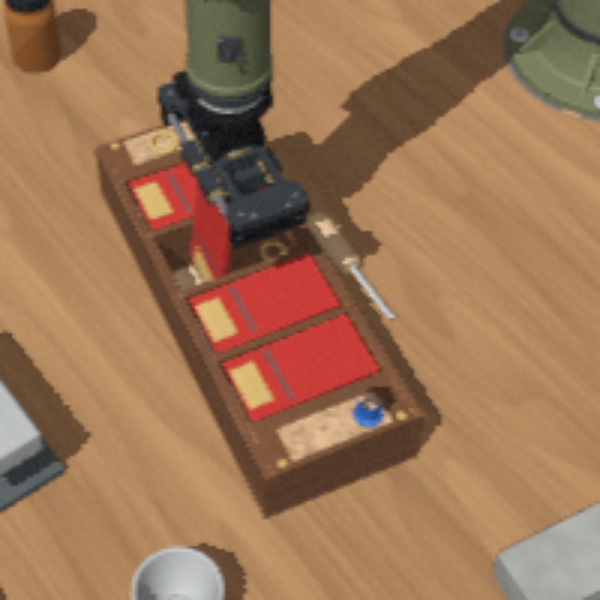

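Lid3 is nearly upright, at about (212,240) in the crop. A little further until it meets its stop.

Request:
{"api": "send_rows", "payload": {
  "xyz": [
    [-1,0,0],
    [-2,0,0],
    [-3,0,0],
    [-4,0,0],
    [-5,0,0],
    [-5,0,0],
    [-5,0,0],
    [-5,0,0],
    [-5,0,0],
    [-5,0,0]
  ],
  "dr": [
    [0,0,0],
    [0,0,0],
    [0,0,0],
    [0,0,0],
    [0,0,0],
    [0,0,0],
    [0,0,0],
    [0,0,0],
    [0,0,0],
    [0,0,0]
  ]
}}

```text
time: 11.97
position: [0.5649, 0.0153, 0.1273]
tool_rot: [-0.343, -3.121, -0.0]
ft_force: [-4.8, 0.6, 2.4]
grip_width: 0.004
grip_force: 2.6
```

Request:
{"api": "send_rows", "payload": {
  "xyz": [
    [5,0,0],
    [15,0,0],
    [30,0,0],
    [50,0,0],
    [70,0,-10],
    [75,0,-30],
    [75,0,-50],
    [75,0,-70],
    [75,0,-80],
    [75,0,-80]
  ],
  "dr": [
    [0,0,0],
    [0,0,0],
    [0,0,0],
    [0,0,0],
    [0,0,0],
    [0,0,0],
    [0,0,0],
    [0,0,0],
    [0,0,0],
    [0,0,0]
  ]
}}

```text
time: 12.8
position: [0.494, 0.0316, 0.2101]
tool_rot: [0.343, 3.117, 0.003]
ft_force: [1.6, 0.0, -0.9]
grip_width: 0.009
grip_force: 0.0
```

Request:
{"api": "send_rows", "payload": {
  "xyz": [
    [0,0,0],
    [0,0,0],
    [0,0,0],
    [0,0,0],
    [0,0,0],
    [0,0,0],
    [0,0,0],
    [0,0,0],
    [0,0,0],
    [0,0,0]
  ],
  "dr": [
    [0,0,0],
    [0,0,0],
    [0,0,0],
    [0,0,0],
    [0,0,0],
    [0,0,0],
    [0,0,0],
    [0,0,0],
    [0,0,0],
    [0,0,0]
  ]
}}

```text
time: 13.63
position: [0.4924, 0.0315, 0.2075]
tool_rot: [0.344, 3.123, 0.0]
ft_force: [-0.3, 0.3, -0.3]
grip_width: 0.001
grip_force: 0.0
```

Run:
```python
from h import *
report([.5,0,.2])
im=get_image("scene");cv2.imwrite("pics/s5.png",cv2.resize(im[130:330,180:380,::-1],None,fx=3,fy=3))
```

```text
13.6333 [0.4924 0.0315 0.2075] [-0.26  0.26 -0.27] 0.0009198049974442534
rot err [ 0.0001  0.0001 -0.0002] shift [-14.3 -29.1   7.5]
```

View pics/s5.png

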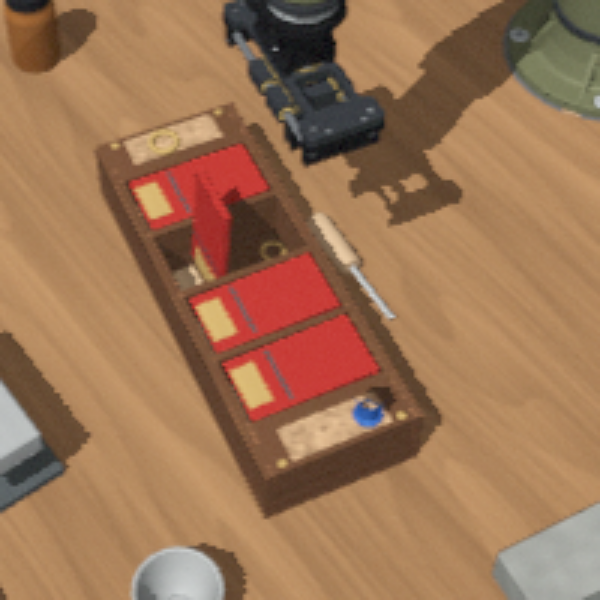

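Lid3 stands upright, about (212,225) in the crop. The other three are flush, the loose things have not moved, and the arm is clear.

```bash
python3 -c "
from bench import *
print(close_job())"
```

```text
the job is handed in; nothing more can be done
None
```

Lid3 turned out to be the free lid: I rocked it and pushed it over to its stop (about 1.48 rad, worked out from the finger position). Lids 1 and 2 held firm, I had no need to press lid4, the loose things look unmoved, and the job is handed in with no verdict returned.

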